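Load a covered staining dish on the sloping rocker

TASK

Set the blue staining dish on the rocker's sloping platform, lengthways down the slope with its lower end up against the bottom lip, lowering it until it lies flat before you let go. Then lift the lid up off its two hooks by the orange handle, lay it fully down over the dish before letting go of it, and last press the green start button fully in and release it. Leave the white bottle, the amber jar and the tube rack where they stand.

Things in the scene. Friction and masses are not known exactly. Their poses are not given: they have to be found in the camera images.
- dish: open-topped light-blue rectangular plastic dish, 130 mm long (its x) x 62 mm wide (its y) x 42 mm high, walls 4 mm, about 180 g. Starts standing upright on the bench, to the left or right of the rocker. Origin: centre of its underside, z up. Grip it across its 62 mm width.
- lid: pale lid: plate 146 (its x) x 78 (its y) x 4 mm, with a skirt reaching 10 mm below the plate's underside; inside the skirt 138 x 70 mm, so 4 mm play all round the dish; about 110 g. Origin: centre of the plate's underside, the face that rests on the dish's rim; z up. Fits either way round. Starts hanging level by its arched handle from the stand's two hooks.
- lid_bar (a point): middle of the lid's orange handle bar, 58 mm above the lid's origin; axes as the lid. The bar is 12 x 12 mm square, 126 mm long along the lid's x, on two end posts 10 mm thick at x = -58 and +58 mm. The hooks pass under it about 35 mm either side of the middle (up to 7 mm off); the middle is free to grip.
- stand: fixed dark steel drip stand, left or right of the rocker. Origin on the bench under the handle, z up. Two 12 mm posts at x = +96, y = -35 and +35 mm, 150 mm high; from each an 8 mm steel hook runs level towards -x, upper face at 150 mm, to x = -30 mm, where its tip turns up to 164 mm. Raise the bar 18 to 36 mm (higher, the plate meets the hooks), then 110 mm along -x.
- rocker: fixed platform rocker, blue and cream, about 270 mm long and 190 mm wide, standing on the bench. Origin on the bench under its middle, z up, its -x faces the robot. Its near side is a slanted cream panel with the green button; above it stands the dark sloping platform, its low edge towards the robot, high edge up to 200 mm above the bench.
- platform_lip (a point): mid-width point on the platform's flat upper face at the inner foot of its bottom lip. x runs up the slope (away from the robot), y across, z square to the face. Slope 22 to 32 degrees (varies), held stiffly. Face 203 mm long from the lip, 170 mm wide between side edges 4 mm high; the lip is 12 mm high, full width. A dish against the lip has its centre at x = 65 mm.
- start_top (a point): centre of the face of the green round start button (32 mm across) on the rocker's slanted panel; its z axis points out of the button, 20 degrees from vertical towards the robot; push against z. The platform's low edge stands about 35 mm beyond the button's middle (away from the robot) and 35 mm higher.
- start (a joint): travel of the start button: 0 out, 0.006 m fully in; a spring of about 5 N at full travel pushes it back out
- bottle: white plastic bottle, 64 mm across, 150 mm high, bystander beyond the work; origin at the centre of its underside
- jar: amber jar with a blue cap, 72 mm across, 100 mm high, bystander beyond the work; origin at the centre of its underside
- tube_rack: blue rack of capped tubes, 70 x 200 mm (its y), 101 mm high, bystander at the side; origin at the centre of its underside
Mind the look-alikes: they are no part of the job. What is shaped like the lid but black or pink is not meant.

How it is judged:
On the way, in this order (a step that is already met when the one before it is completed fails the run):
1. the dish lies flat on the sloping platform, along the slope, while the fingers still hold it (z of dish in the frame of platform_lip between -0.004 and 0.005 m and angle between the z axis of dish and the z axis of platform_lip, either way round below 0.07 rad and x of dish in the frame of platform_lip between 0.055 and 0.12 m and angle between the x axis of dish and the x axis of platform_lip, either way round below 0.2 rad and contact force between the fingers and dish above 0.3 N), for 0.1 s.
2. the dish, let go, rests against the platform's bottom lip (z of dish in the frame of platform_lip between -0.004 and 0.005 m and angle between the z axis of dish and the z axis of platform_lip, either way round below 0.07 rad and x of dish in the frame of platform_lip between 0.058 and 0.074 m and y of dish in the frame of platform_lip between -0.045 and 0.045 m and angle between the x axis of dish and the x axis of platform_lip, either way round below 0.12 rad and contact force between the fingers and dish below 0.05 N and linear speed of dish below 0.01 m/s), for 0.2 s.
3. the lid is off its hooks, held by the fingers and clear of the stand (x of lid_bar in the frame of stand below -0.04 m and contact force between the fingers and lid above 0.3 N and contact force between lid and stand below 0.02 N), for 0.1 s.
4. the lid is fully down on the dish while the fingers still hold it (z of lid in the frame of dish between 0.038 and 0.046 m and angle between the z axis of lid and the z axis of dish, either way round below 0.05 rad and x of lid in the frame of dish between -0.008 and 0.008 m and y of lid in the frame of dish between -0.008 and 0.008 m and contact force between the fingers and lid above 0.3 N), for 0.1 s.
5. the start button is pressed in, with the lid let go and on the dish (value of joint start above 0.0045 m and contact force between the fingers and lid below 0.05 N and z of lid in the frame of dish between 0.038 and 0.046 m and angle between the z axis of lid and the z axis of dish, either way round below 0.05 rad and x of lid in the frame of dish between -0.008 and 0.008 m and y of lid in the frame of dish between -0.008 and 0.008 m), for 0.05 s.
At the end, for the whole second after the job is handed in: Dish flat (4 deg) on the slope, along it (7 deg), lower end within about 8 mm of the lip, centre within 45 mm of the middle line; lid fully down on the dish (4 mm, 3 deg); button was pressed 4.5 mm and is out again; all released and still (z of dish in the frame of platform_lip between -0.004 and 0.005 m and angle between the z axis of dish and the z axis of platform_lip, either way round below 0.07 rad and x of dish in the frame of platform_lip between 0.058 and 0.074 m and y of dish in the frame of platform_lip between -0.045 and 0.045 m and angle between the x axis of dish and the x axis of platform_lip, either way round below 0.12 rad and z of lid in the frame of dish between 0.038 and 0.046 m and angle between the z axis of lid and the z axis of dish, either way round below 0.05 rad and x of lid in the frame of dish between -0.008 and 0.008 m and y of lid in the frame of dish between -0.008 and 0.008 m and value of joint start below 0.0015 m and linear speed of each of dish, lid below 0.01 m/s); the robot touches nothing.
It fails at once if the bottle, the jar or the tube rack was moved more than 30 mm or tipped (distance of any of bottle, jar, tube_rack from where it was at the start of the episode above 0.03 m or angle between any of bottle, jar, tube_rack's own z axis and vertical above 0.35 rad).
It fails at once if the dish or the lid was tipped over (more than 57 degrees) (angle between any of dish, lid's own z axis and vertical above 1 rad).
It also fails if it takes over 67 s, if anything falls off the work surface, if the arm or the gripper's body presses on something with over 40 N, if the wrist force passes 120 N, or if a joint passes its speed limit or range.

ROBOT

A 6-joint arm with a two-finger parallel gripper is mounted at the origin on the work surface. World frame = base frame: x ahead of the robot, y to its left, z up, the work surface at z = 0. Lengths are in m, angles in rad, forces in N, time in s.
With the tool pointing down it reaches from about 0.35 to 0.85 m from the base axis. Payload 8.1 kg.
Tool frame: the origin (TCP) lies at the centre of the arm's flange, where the gripper is bolted on; the fingertips stand 186 mm ahead of it and the grasp point (between the pads) lies 167 mm ahead of it (robot.grasp_offset is the distance from the TCP to the grasp point, in m); z points along the fingers, y is the line along which they close (so a half turn about z gives the same grasp; the last joint's range is limited). The gripper opens to 93 mm and grips with 3 to 60 N. Pads are 15 mm wide; open, the fingers measure 128 mm over their backs; the gripper's body (75 mm by 188 mm) begins 65 mm behind the grasp point.
Start: joints at [1.246, 0.13, 1.488, -0, 1.523, -0.085], TCP at [0.142, 0.583, 0.405] pointing down, gripper open.
Joint ranges: [-2.96, 2.96], [-0.89, 2.26], [0.02, 2.5], [-1.34, 4.48], [0, 2.73], [-2.66, 2.66]. Speed limits (rad/s): [2.39, 2.39, 2.79, 3.14, 3.14, 3.14].

INTERFACE

Orientations are given as a rotation vector (axis times angle).
In Python, from plant import robot gives the robot as it stands.
- The arm moves only by the tool drive_tool, never from a script. Its argument "moves" is one flat list of numbers, 7 for each row, row after row: the finger opening in mm, from 0 to 93, then the shift along the tool's x, y, z in mm, then the turn, a rotation vector about the tool's x, y, z in degrees. A call has 1 to 8 rows; each row shifts and turns the commanded pose from where the row before left it, along the tool's axes as they then stand; what a row does not reach is not made up. A row lasts 1/10 s, in which the tool goes at most 50 mm and 8.59 degrees, less where a joint would pass 70% of its speed; a pose out of reach is approached as far as the arm can. A call is refused whole if a number of a shift passes 50 or a number of a turn 8.59, either way. A call with a gripper value outside its range is refused whole. The fingers move at their own pace and stop on an object; "grip_force" is the grip in N (left out, the last holds). Time passes only in rows, so rows that do not move let the fingers close. It gives the time, the measured TCP pose, the force, the opening and the grip force at its end, in the units of the state.
- robot.read_state(): the state, without advancing time (a new reading comes with each control period).
- robot.read_camera(name): name is "side" or "top" or "wrist"; returns a dict with "color" (384x512x3 uint8, red, green, blue), "depth" (384x512 float32, m along the optical axis (not along the pixel's ray), 0 where there is no reading), "mtx" (3x3 intrinsics, pixels), "R" (3x3) and "t" (3): a world point X has camera coordinates R X + t. Camera axes: x right, y down, z forward; pixel columns grow to the right and rows downward; lengths in m; the calibration is good to about 2 mm. A picture is of the moment at which its call begins.
- robot.close_job(): hands the job in; it is judged then, once.
The state is a dict: "t": time; "q": joint angles; "dq": joint speeds; "joint_torque": joint torques, N m; "tool_pos": TCP position; "orientation": TCP orientation; "force": force on the tool from outside, world axes, zero at the start; "wrist_torque": the same for the moment, N m; "opening": finger opening in m; "gripper_force": force on a finger pad.
Only numpy, scipy, OpenCV 4.12 (cv2) and the standard library are available. Lean on these libraries where they do the work, as an engineer would, in place of code of your own. Each camera call takes 0.05 s, during which the arm holds its last target. There are 200 camera calls.

## Working session

There is one attempt and no reset: what is moved stays moved. The work goes in short steps, Python scripts to look and compute and a tool call to move; the robot and the scene stay as the last step left them, time stands still between calls to the robot, and variables do not carry over. Pictures are saved under pics/ and viewed, at most 10 in all, crops included, and the job is handed in when it is done.

Besides the shell and the picture viewer there is one more tool, called after "Call:" by a JSON object that holds its "api" and its "payload", one argument or row to a line. drive_tool: Moves the arm, as the interface text tells. Its arguments: {"type":"object","properties":{"moves":{"type":"array","items":{"type":"number"}},"grip_force":{"type":"number"}},"required":["moves"]}

```bash
ls; mkdir -p pics; cat > h.py <<'E'
import numpy as np, cv2
from scipy.spatial.transform import Rotation as Rn
from plant import robot
def cam(n,save=None):
    c=robot.read_camera(n)
    if save: cv2.imwrite(save,c["color"][:,:,::-1])
    return c
def world(c):
    d=c["depth"];v,u=np.mgrid[:d.shape[0],:d.shape[1]]
    K=c["mtx"];P=np.stack([(u-K[0,2])/K[0,0]*d,(v-K[1,2])/K[1,1]*d,d],-1)
    W=(P-c["t"])@c["R"]   # R^T (P-t)
    W[d==0]=np.nan
    return W
E
python3 - <<'E'
from h import *
a=cam("top");b=cam("side")
np.savez("s0.npz",tc=a["color"],tw=world(a),sc=b["color"],sw=world(b))
cv2.imwrite("pics/top0.png",cv2.resize(a["color"][:,:,::-1],(800,600)))
cv2.imwrite("pics/side0.png",cv2.resize(b["color"][:,:,::-1],(800,600)))
for c in(a,b): print(c["mtx"],c["R"],c["t"], -c["R"].T@c["t"])
print(robot.read_state())
E
```

```text
pics
[[378.89631613   0.         247.40637064]
 [  0.         378.89631613 198.65276544]
 [  0.           0.           1.        ]] [[ 2.11785773e-02 -9.99775427e-01 -7.49974695e-04]
 [-9.97286648e-01 -2.10729449e-02 -7.05356176e-02]
 [ 7.05039730e-02  2.24178378e-03 -9.97508980e-01]] [0.01219879 0.54703309 1.57426726] [0.43429835 0.02019448 1.60894019]
[[473.00838751   0.         263.3639918 ]
 [  0.         473.00838751 186.06878276]
 [  0.           0.           1.        ]] [[-0.82427341 -0.56618809 -0.00209512]
 [-0.35817912  0.52430646 -0.77253508]
 [ 0.43849865 -0.6360297  -0.63496863]] [0.44250466 0.26599618 1.63765985] [-0.25809253  1.15267765  1.2462811 ]
{'t': 0.1, 'q': array([ 1.24559815e+00,  1.31085718e-01,  1.48913177e+00,  3.11888438e-06,
        1.52301788e+00, -8.54061830e-02]), 'dq': array([-0.00043753, -0.00226707, -0.00279266,  0.00046427,  0.00148744,
       -0.00037342]), 'joint_torque': array([ 9.46767723e-04, -5.61332595e+01, -4.93098092e+01,  7.70284468e-02,
        2.88082362e-02, -1.59574472e-05]), 'tool_pos': array([0.142418  , 0.58264818, 0.40381326]), 'orientation': array([-3.75722295e-01, -3.11870287e+00,  2.52491148e-03]), 'force': array([ 0.20948806, -0.42813235, -0.5775189 ]), 'wrist_torque': array([-0.04834477,  0.02566502,  0.03775249]), 'gripper_force': 0.0, 'opening': 0.0930095601564888}
```

View pics/top0.png

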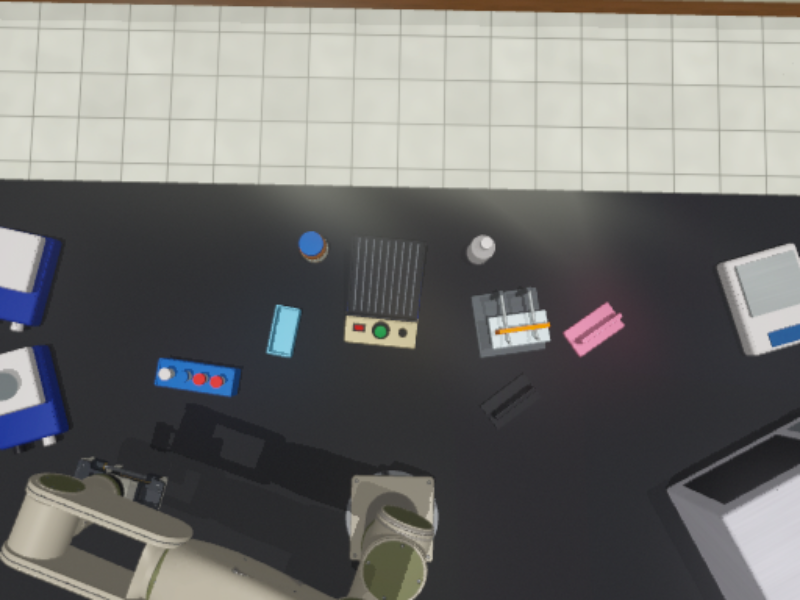

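View pics/side0.png

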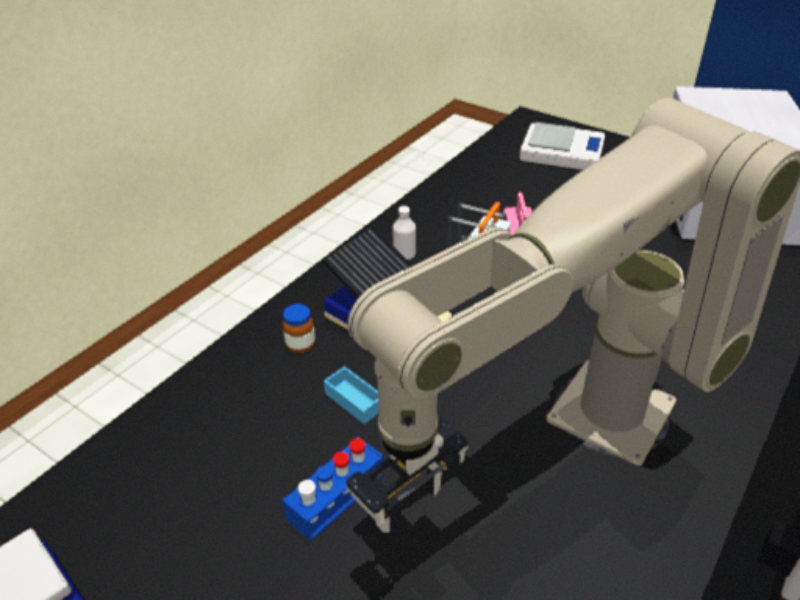

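The top view (800x600) shows these:
- Light-blue dish at (284,331).
- Rocker platform at (387,278), with the green button at (380,331).
- Stand and pale lid with the orange bar at (520,328).
- Look-alikes: a pink lid at (595,330) and a black lid at (510,400). The meant lid is the pale one at (520,328), because it has the orange handle and hangs on the hooks.
- Bystanders: jar at (313,247), bottle at (480,250), rack at (197,377).

Next I'll measure from the depth data.

```bash
python3 - <<'E'
from h import *
z=np.load("s0.npz");c=z["tc"];W=z["tw"]
hsv=cv2.cvtColor(c,cv2.COLOR_RGB2HSV)
def rep(n,m,w=None):
    P=W[m];P=P[np.isfinite(P[:,0])]
    print(n,len(P),"med",np.median(P,0).round(4),"lo",np.percentile(P,3,0).round(4),"hi",np.percentile(P,97,0).round(4));return P
v,u=np.mgrid[:384,:512]
def box(x0,y0,x1,y1):s=1.5625;return (u>x0/s)&(u<x1/s)&(v>y0/s)&(v<y1/s)
# dish
m=box(262,300,305,360)&(hsv[...,0]>85)&(hsv[...,0]<105)&(hsv[...,1]>80)&(hsv[...,2]>110)
P=rep("dish",m)
for lo,hi in((.034,.06),(-.01,.02)):
    Q=P[(P[:,2]>lo)&(P[:,2]<hi)]
    if len(Q)>5:
        r=cv2.minAreaRect((Q[:,:2]*1000).astype(np.float32));print(lo,len(Q),np.median(Q[:,2]),r,cv2.boxPoints(r).round(1).tolist())
r=cv2.minAreaRect(np.argwhere(m)[:,::-1].astype(np.float32));print("px",cv2.boxPoints(r).round(1).tolist())
# orange bar
m=box(480,310,560,345)&(hsv[...,0]>8)&(hsv[...,0]<22)&(hsv[...,1]>150)
P=rep("bar",m);r=cv2.minAreaRect((P[:,:2]*1000).astype(np.float32));print(r,cv2.boxPoints(r).round(1).tolist())
r=cv2.minAreaRect(np.argwhere(m)[:,::-1].astype(np.float32));print("px",r,cv2.boxPoints(r).round(1).tolist())
# lid plate
m=box(480,305,555,355)&(hsv[...,1]<60)&(hsv[...,2]>150)
P=rep("plate",m);P=P[(P[:,2]>.085)&(P[:,2]<.125)];print(len(P),np.median(P,0));r=cv2.minAreaRect((P[:,:2]*1000).astype(np.float32));print(r)
# green
m=box(365,318,395,345)&(hsv[...,0]>45)&(hsv[...,0]<85)&(hsv[...,1]>100)
P=rep("button",m)
# platform plane
m=box(352,240,424,316);P=W[m];P=P[np.isfinite(P[:,0])&(P[:,2]>.06)]
for i in range(6):
    A=np.c_[P[:,:2],np.ones(len(P))];k,*_=np.linalg.lstsq(A,P[:,2],rcond=None);res=P[:,2]-A@k;g=abs(res)<max(.003,1.5*res.std());P=P[g]
n=np.array([-k[0],-k[1],1]);n/=np.linalg.norm(n);print("plane",k,n,"slope",np.degrees(np.arccos(n[2])),"dir",np.degrees(np.arctan2(k[1],k[0])),len(P),res.std())
print(P.min(0),P.max(0))
# profile down column
for cx in (360,385,410):
  for y in range(285,350,4): print(cx,y,W[int(y/1.5625),int(cx/1.5625)].round(4))
# panel (cream)
m=box(345,316,418,350)&(hsv[...,0]>12)&(hsv[...,0]<40)&(hsv[...,2]>130)
P=rep("panel",m)
im=cv2.resize(c[180:240,160:280,::-1],(800,400),interpolation=cv2.INTER_CUBIC);im2=cv2.resize(c[180:240,295:375,::-1],(800,600),interpolation=cv2.INTER_CUBIC)
cv2.imwrite("pics/crop_lid.png",im2);cv2.imwrite("pics/crop_mid.png",im)
E
```

```text
dish 532 med [0.4855 0.3026 0.0075] lo [ 0.425   0.262  -0.0008] hi [0.5486 0.3345 0.0463]
0.034 113 0.04325011375272105 ((487.34197998046875, 297.65496826171875), (63.290489196777344, 129.54742431640625), 79.71884155273438) [[418.0, 278.1000061035156], [545.4000244140625, 255.0], [556.7000122070312, 317.20001220703125], [429.29998779296875, 340.3999938964844]]
-0.01 378 0.0056551139890099805 ((486.8458557128906, 304.0302429199219), (73.41468811035156, 135.84780883789062), 78.93771362304688) [[413.1000061035156, 281.0], [546.5, 255.0], [560.5999755859375, 327.0], [427.20001220703125, 353.1000061035156]]
px [[169.8000030517578, 225.8000030517578], [176.1999969482422, 194.1999969482422], [192.3000030517578, 197.5], [186.0, 229.0]]
bar 94 med [ 0.5004 -0.3102  0.1628] lo [ 0.4883 -0.3726  0.1282] hi [ 0.5128 -0.2522  0.1696]
((504.9736328125, -333.0927734375), (10.534149169921875, 166.0745086669922), 9.19843864440918) [[486.5, -252.0], [513.0, -415.8999938964844], [523.4000244140625, -414.20001220703125], [496.8999938964844, -250.3000030517578]]
px ((334.0599670410156, 209.9199829101562
[... 1787 characters left out ...]
385 349 [0.4445 0.0276 0.002 ]
410 285 [ 0.6054 -0.0323  0.1315]
410 289 [ 0.5978 -0.0325  0.1289]
410 293 [ 0.5861 -0.0328  0.1274]
410 297 [ 0.5747 -0.0332  0.123 ]
410 301 [ 0.5672 -0.0335  0.1188]
410 305 [ 0.5558 -0.0339  0.1127]
410 309 [ 0.548  -0.0342  0.1103]
410 313 [ 0.5365 -0.0346  0.104 ]
410 317 [ 0.5288 -0.0349  0.0994]
410 321 [ 0.5163 -0.0348  0.1099]
410 325 [ 0.5074 -0.0374  0.0454]
410 329 [ 0.4991 -0.0375  0.0462]
410 333 [ 0.487  -0.038   0.0373]
410 337 [ 0.4788 -0.0383  0.0353]
410 341 [ 0.4664 -0.0385  0.0342]
410 345 [ 0.4582 -0.039   0.0258]
410 349 [ 0.4459 -0.0403 -0.0037]
panel 571 med [0.4848 0.0331 0.0369] lo [ 0.4542 -0.0503  0.0221] hi [0.522  0.1282 0.0518]
```

View pics/crop_lid.png

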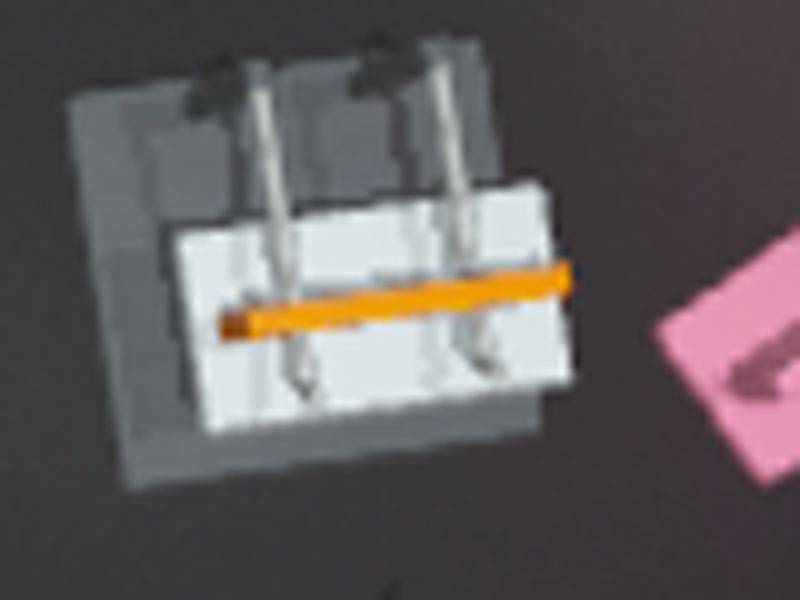

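The crop confirms the pale lid: its orange bar runs from (235,325) to (570,275) and two hooks pass under it. The fits match the given sizes: dish 63x130 mm with its rim at 43 mm, and lid plate 78x147 mm with the bar top at about 0.162. I'll move over the dish now.

Call:
{"api": "drive_tool", "payload": {
  "moves": [93, -44, -21, 0, 0, 0, 0, 93, -44, -21, 0, 0, 0, 0, 93, -44, -21, 0, 0, 0, 0, 93, -44, -21, 0, 0, 0, 0, 93, -44, -21, 0, 0, 0, 0, 93, -44, -21, 0, 0, 0, 0, 93, -44, -21, 0, 0, 0, 0, 93, -44, -21, 0, 0, 0, -3.5],
  "grip_force": 30
}}

```text
t: 0.9
tool_pos: [0.4456, 0.3344, 0.4044]
orientation: [-0.28, -3.129, 0.0]
force: [0.4, 0.4, 0.5]
opening: 0.0929
gripper_force: 0.0
```

```bash
cat >> h.py <<'E'
def pose():
    s=robot.read_state();return np.array(s["tool_pos"]),Rn.from_rotvec(s["orientation"]).as_matrix()
def Rtool(zdir,ydir):
    z=np.array(zdir,float);z/=np.linalg.norm(z);y=np.array(ydir,float);y-=z*(y@z);y/=np.linalg.norm(y)
    return np.stack([np.cross(y,z),y,z],1)
def plan(p1,R1,n=1,p=None,R=None):
    "rows from now to target TCP pose"
    if p is None: p,R=pose()
    rv=Rn.from_matrix(R.T@R1).as_rotvec();st=(p1-p)/n
    print("total mm",(R.T@(p1-p)*1000).round(1),"deg",np.degrees(rv).round(2))
    if n>1:
        for i in range(n): print((R.T@st*1000).round(0),np.degrees(rv/n).round(2)); R=R@Rn.from_rotvec(rv/n).as_matrix()
def grasp(): p,R=pose(); return p+.167*R[:,2]
E
python3 - <<'E'
from h import *
b=cam("wrist");t=cam("top")
np.savez("s1.npz",c=b["color"],W=world(b),tc=t["color"],tw=world(t))
p,R=pose();print(p,R,"cam",-b["R"].T@b["t"], "in tool",R.T@(-b["R"].T@b["t"]-p),R.T@b["R"].T)
cv2.imwrite("pics/wr1.png",np.hstack([b["color"],t["color"][120:,150:400]] if 0 else [b["color"]])[:,:,::-1])
# platform edge points by ray-plane intersection (top camera)
def ray(c,u,v,z=None,pl=None):
    d=c["R"].T@np.linalg.solve(c["mtx"],[u,v,1]);o=-c["R"].T@c["t"]
    k=(z-o[2])/d[2] if pl is None else (pl[0]*o[0]+pl[1]*o[1]+pl[2]-o[2])/(d[2]-pl[0]*d[0]-pl[1]*d[1])
    return o+k*d
pl=[0.47629332,-0.03826915,-0.15301216]
for x,y in((357,238),(424,243),(348,316),(419,320)): print("pl",ray(t,x/1.5625,y/1.5625,pl=pl).round(4))
for x,y in((235,325),(570,275)): print("bar",ray(t,295+x/10-.05,180+y/10-.05,z=.162).round(4))
E
```

```text
[0.44811735 0.33210617 0.40412617] [[-9.83403969e-01  1.81428240e-01  6.54220056e-04]
 [ 1.81426627e-01  9.83402447e-01 -2.00139547e-03]
 [-1.00647126e-03 -1.84948731e-03 -9.99997783e-01]] cam [0.36755828 0.34865424 0.38390028] in tool [0.08224473 0.00169513 0.02014002] [[ 0.00400887 -0.95856958 -0.28483027]
 [ 0.99998518  0.00279384  0.00467198]
 [-0.00368265 -0.28484478  0.95856658]]
pl [0.7106 0.0992 0.1816]
pl [ 0.7013 -0.0642  0.1835]
pl [0.525  0.1223 0.0924]
pl [ 0.5183 -0.0599  0.0962]
bar [ 0.4895 -0.2489  0.162 ]
bar [ 0.5113 -0.3767  0.162 ]
```

View pics/wr1.png

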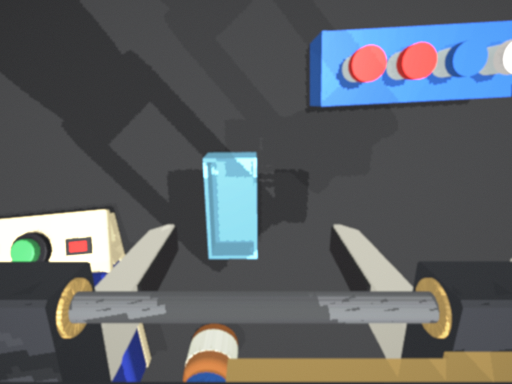

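The wrist view shows the dish at (204..257, 153..258), the rocker button at (28,250) and the jar at the bottom. I'll measure the dish and rocker from this view.

```bash
python3 - <<'E'
from h import *
z=np.load("s1.npz");c=z["c"];W=z["W"];hsv=cv2.cvtColor(c,cv2.COLOR_RGB2HSV)
v,u=np.mgrid[:384,:512]
m=(u>195)&(u<268)&(v>145)&(v<265)&(hsv[...,0]>85)&(hsv[...,0]<105)&(hsv[...,1]>60)&(hsv[...,2]>90)
P=W[m];Q=P[(P[:,2]>.036)&(P[:,2]<.05)]
r=cv2.minAreaRect((Q[:,:2]*1000).astype(np.float32));print(len(Q),np.median(Q[:,2]),r,cv2.boxPoints(r).tolist())
m=(u<60)&(v>225)&(v<262)&(hsv[...,0]>45)&(hsv[...,0]<85)&(hsv[...,1]>100)
P=W[m];print("btn",P.mean(0),P.min(0),P.max(0),len(P))
# top camera, other noise sample: bar, platform plane
c=z["tc"];W=z["tw"]
m=(u>227)&(u<270)&(v>155)&(v<200);P=W[m];P=P[np.isfinite(P[:,0])&(P[:,2]>.06)]
for i in range(8):
    A=np.c_[P[:,:2],np.ones(len(P))];k,*_=np.linalg.lstsq(A,P[:,2],rcond=None);res=P[:,2]-A@k;P=P[abs(res)<.004]
print("plane",k,np.degrees(np.arctan(np.hypot(*k[:2]))),np.degrees(np.arctan2(k[1],k[0])),len(P))
p,R=pose()
for th in(-10.3,):
    yd=[np.cos(np.radians(90+th)),np.sin(np.radians(90+th)),0]
    plan(np.array([.4873,.2977,.40]),Rtool([0,0,-1],yd))
E
```

```text
1012 0.041166870503773476 ((488.24822998046875, 299.1331787109375), (62.12411880493164, 130.76123046875), 79.98757934570312) [[418.46282958984375, 279.911376953125], [547.2326049804688, 257.177001953125], [558.0336303710938, 318.35498046875], [429.26385498046875, 341.08935546875]]
btn [0.48525843 0.05435557 0.06600811] [0.39852359 0.02760964 0.04235628] [0.50528353 0.27880262 0.30864123] 582
plane [ 0.48059965 -0.0395197  -0.15565593] 25.744376350521375 -4.700854431416746 1337
total mm [-44.8 -26.7   4.2] deg [-0.11  0.06 -0.15]
```

Call:
{"api": "drive_tool", "payload": {
  "moves": [93, -23, -13, 0, 0, 0, 0, 93, -22, -13, 10, 0, 0, 0, 93, 0, 0, 45, 0, 0, 0, 93, 0, 0, 45, 0, 0, 0, 93, 0, 0, 45, 0, 0, 0, 93, 0, 0, 40, 0, 0, 0, 93, 0, 0, 28, 0, 0, 0, 93, 0, 0, 0, 0, 0, 0]
}}

```text
t: 1.8
tool_pos: [0.4832, 0.3026, 0.1892]
orientation: [-0.28, -3.127, 0.002]
force: [0.4, -0.1, -0.4]
opening: 0.0928
gripper_force: 0.0
```

Call:
{"api": "drive_tool", "payload": {
  "moves": [40, 0, 0, 0, 0, 0, 0, 40, 0, 0, 0, 0, 0, 0, 40, 0, 0, 0, 0, 0, 0, 40, 0, 0, 0, 0, 0, 0, 40, 0, 0, 0, 0, 0, 0],
  "grip_force": 30
}}

```text
t: 2.3
tool_pos: [0.4842, 0.3024, 0.1921]
orientation: [0.28, 3.129, -0.0]
force: [-1.0, -0.6, 1.8]
opening: 0.0617
gripper_force: 30.0
```

```bash
python3 - <<'E'
from h import *
print(robot.read_state()["opening"],robot.read_state()["gripper_force"],pose()[0],grasp())
p,R=pose()
b=cam("wrist");W=world(b);T=(W-p)@R;c=b["color"];hsv=cv2.cvtColor(c,cv2.COLOR_RGB2HSV)
m=(hsv[...,0]>85)&(hsv[...,0]<105)&(hsv[...,1]>60)&(hsv[...,2]>90)&(T[...,2]<.165)&(T[...,2]>.14)
m=(hsv[...,0]>85)&(hsv[...,0]<105)&(hsv[...,1]>60)&(T[...,2]>.12)
Q=T[m];print(len(Q),np.percentile(Q,[1,5,50,95,99],axis=0).round(4))
cv2.imwrite("pics/wr2.png",c[:,:,::-1])
E
```

```text
0.06173457391320398 30.000222623348236 [0.48420886 0.30242405 0.19213191] [0.48425582 0.30241791 0.02513192]
21640 [[-0.0667 -0.0305  0.1498]
 [-0.066  -0.0283  0.1504]
 [ 0.0036 -0.0029  0.1871]
 [ 0.0601  0.0286  0.1896]
 [ 0.0602  0.0314  0.1927]]
```

View pics/wr2.png

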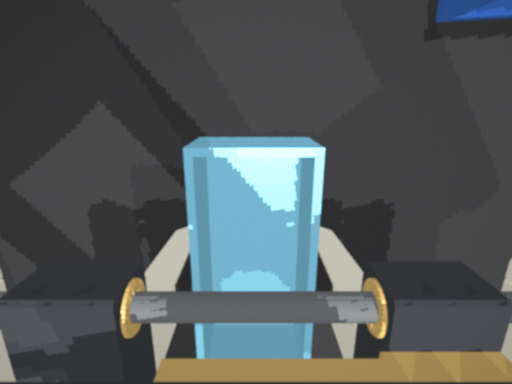

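The picture shows the dish held squarely between the fingers with its near end at (185..323, 150), and the opening is 61.7 mm. In the tool frame the dish centre is at x about -4.5 mm and its bottom at z = 192 mm. I'll lift it and plan the hover pose.

Call:
{"api": "drive_tool", "payload": {
  "moves": [40, 0, 0, -20, 0, 0, 0, 40, 0, 0, -45, 0, 0, 0, 40, 0, 0, -45, 0, 0, 0, 40, 0, 0, -45, 0, 0, 0, 40, 0, 0, -45, 0, 0, 0, 40, 0, 0, 0, 0, 0, 0]
}}

```text
t: 2.95
tool_pos: [0.4856, 0.3032, 0.4002]
orientation: [0.28, 3.118, 0.011]
force: [1.0, 0.6, -0.6]
opening: 0.062
gripper_force: 30.0
```

```bash
cat >> h.py <<'E'
K=np.array([.4784,-.0389,-.1543]);n_=np.array([-K[0],-K[1],1]);n_/=np.linalg.norm(n_)
u_=np.array([K[0],K[1],K[0]**2+K[1]**2]);u_/=np.linalg.norm(u_)
v_=np.cross(n_,u_)
RP=np.stack([-u_,np.cross(-n_,-u_),-n_],1)
L=np.array([.5245,.031,0]);L[2]=K[:2]@L[:2]+K[2]
DT=np.array([-.0045,0,.192])
def dishpose():
    p,R=pose();d=p+R@DT-L;return np.array([d@u_,d@v_,d@n_]).round(4),np.degrees(Rn.from_matrix(R.T@RP).as_rotvec()).round(2)
def target(a,b,h,off=DT): return L+a*u_+b*v_+h*n_-RP@off
E
python3 - <<'E'
from h import *
print(L,u_,v_,n_,RP); print(pose()[0],robot.read_state()["force"])
plan(target(.085,0,.06),RP,8)
E
```

```text
[0.5245    0.031     0.0954149] [ 0.89856482 -0.07306474  0.43271563] [8.10452248e-02 9.96710425e-01 6.93889390e-18] [-0.43129218  0.03506954  0.90153047] [[-8.98564817e-01  8.10452248e-02  4.31292176e-01]
 [ 7.30647395e-02  9.96710425e-01 -3.50695352e-02]
 [-4.32715627e-01  6.93889390e-18 -9.01530469e-01]]
[0.4856282  0.30324615 0.40019062] [ 0.97096286  0.60569779 -0.56323706]
total mm [ -49.9 -264.9   41.2] deg [ -0.84 -25.02  -5.59]
[ -6. -33.   5.] [-0.11 -3.13 -0.7 ]
[ -6. -33.   5.] [-0.11 -3.13 -0.7 ]
[ -5. -33.   6.] [-0.11 -3.13 -0.7 ]
[ -4. -33.   6.] [-0.11 -3.13 -0.7 ]
[ -3. -33.   6.] [-0.11 -3.13 -0.7 ]
[ -3. -33.   6.] [-0.11 -3.13 -0.7 ]
[ -2. -33.   6.] [-0.11 -3.13 -0.7 ]
[ -1. -34.   6.] [-0.11 -3.13 -0.7 ]
```

Call:
{"api": "drive_tool", "payload": {
  "moves": [40, -6, -33, 5, -0.1, -3.1, -0.7, 40, -6, -33, 5, -0.1, -3.1, -0.7, 40, -5, -33, 6, -0.1, -3.1, -0.7, 40, -4, -33, 6, -0.1, -3.1, -0.7, 40, -3, -33, 6, -0.1, -3.1, -0.7, 40, -3, -33, 6, -0.1, -3.1, -0.7, 40, -2, -33, 6, -0.1, -3.2, -0.7, 40, -1, -34, 6, -0.1, -3.2, -0.7]
}}

```text
t: 3.75
tool_pos: [0.4858, 0.0335, 0.3496]
orientation: [0.106, 2.703, -0.035]
force: [0.2, -0.4, -1.3]
opening: 0.0624
gripper_force: 30.0
```

Call:
{"api": "drive_tool", "payload": {
  "moves": [40, 0, 0, 0, 0, 0, 0, 40, 0, 0, 0, 0, 0, 0]
}}

```text
t: 3.95
tool_pos: [0.4859, 0.0339, 0.3498]
orientation: [0.111, 2.706, -0.034]
force: [0.1, 0.8, -1.3]
opening: 0.0619
gripper_force: 30.0
```

```bash
python3 - <<'E'
from h import *
print(dishpose(),robot.read_state()["force"])
plan(target(.085,0,.015),RP)
b=cam("wrist");t=cam("top");s=cam("side")
cv2.imwrite("pics/mix3.png",cv2.resize(np.hstack([b["color"],s["color"]]),(800,300))[:,:,::-1])
np.savez("s3.npz",c=b["color"],W=world(b),sc=s["color"],sw=world(s),sR=s["R"],st=s["t"],sK=s["mtx"])
E
```

```text
(array([ 0.0772, -0.0016,  0.0541]), array([-0.41, -0.76,  0.05])) [ 0.06271573  0.77000946 -1.32072323]
total mm [-5.8  0.5 39. ] deg [-0.41 -0.76  0.05]
```

View pics/mix3.png

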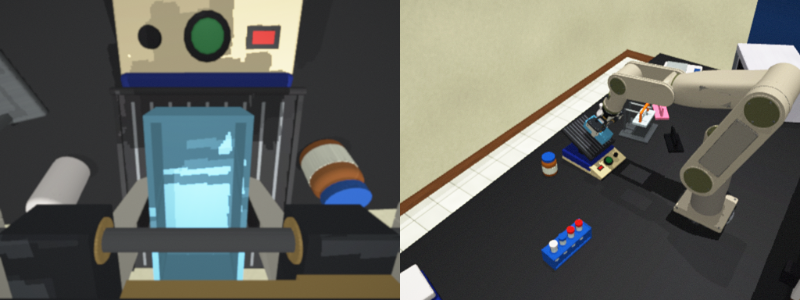

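The wrist view shows the lip as a dark bar near row 92 (columns 117..305), with the button at (207,37) and the dish centred above the platform. I'll measure the lip and face from this depth image.

```bash
python3 - <<'E'
from h import *
z=np.load("s3.npz");W=z["W"];Q=W-L;A,B,H=Q@u_,Q@v_,Q@n_
v,u=np.mgrid[:384,:512]
m=(u>145)&(u<395)&(v>90)&(v<300)
for b0,b1 in((-.08,-.055),(-.05,.05),(.055,.08)):
  for a in np.arange(-.03,.07,.004):
    k=m&(A>=a)&(A<a+.004)&(B>b0)&(B<b1)&(abs(H)<.035)
    if k.sum()>3: print((b0,b1),round(a,3),k.sum(),np.percentile(H[k],[10,50,90]).round(4))
k=m&(H<.02)&(H>.004)&(A<.004)&(A>-.02);print("lip B",np.percentile(B[k],[1,99]))
k=m&(abs(H)<.006)&(A>.01)&(A<.1);P=W[k];Aa=np.c_[P[:,:2],np.ones(len(P))];kk=np.linalg.lstsq(Aa,P[:,2],rcond=None)[0];print("plane",kk,len(P),np.degrees(np.arctan(np.hypot(*kk[:2]))),np.degrees(np.arctan2(kk[1],kk[0])))
hsv=cv2.cvtColor(z["c"],cv2.COLOR_RGB2HSV)
g=(hsv[...,0]>45)&(hsv[...,0]<85)&(hsv[...,1]>100)&(v<80)&(u>230)&(u<300)
P=W[g];P=P[P[:,2]>.04]
c_,w,V=P.mean(0),*np.linalg.svd(P-P.mean(0))[1:]
print("btn",c_,np.median(P,0),P.min(0),P.max(0),len(P),"normal",V[2],np.argwhere(g).min(0),np.argwhere(g).max(0))
E
```

```text
(-0.08, -0.055) -0.002 161 [-0.0002  0.009   0.0103]
(-0.08, -0.055) 0.002 191 [0.0082 0.0092 0.0102]
(-0.08, -0.055) 0.006 150 [-0.0035 -0.0023  0.0006]
(-0.08, -0.055) 0.01 199 [-0.0033 -0.0023 -0.0012]
(-0.08, -0.055) 0.014 176 [-0.0032 -0.0023  0.0008]
(-0.08, -0.055) 0.018 192 [-0.0033 -0.0022 -0.0007]
(-0.08, -0.055) 0.022 183 [-0.0032 -0.0024  0.001 ]
(-0.08, -0.055) 0.026 167 [-0.0031 -0.0021  0.0006]
(-0.08, -0.055) 0.03 160 [-0.0032 -0.0021 -0.0001]
(-0.08, -0.055) 0.034 164 [-0.0032 -0.0023  0.0003]
(-0.08, -0.055) 0.038 162 [-0.0033 -0.0022 -0.0003]
(-0.08, -0.055) 0.042 162 [-0.0031 -0.0023  0.0008]
(-0.08, -0.055) 0.046 156 [-0.003  -0.0021 -0.0004]
(-0.08, -0.055) 0.05 160 [-0.0031 -0.0022  0.0001]
(-0.08, -0.055) 0.054 157 [-0.0031 -0.0022  0.0004]
(-0.08, -0.055) 0.058 157 [-0.003  -0.0023  0.0003]
(-0.08, -0.055) 0.062 152 [-0.0031 -0.0022  0.0003]
(-0.08, -0.055) 0.066 141 [-0.003  -0.0021  0.0004]
(-0.05, 0.05) -0.002 702 [0.0018 0.0093 0.0102]
(-0.05, 0.05) 0.002 847 [0.0082 0.0094 0.0103]
(-0.05, 0.05) 0.006 579 [-0.0032 -0.0023 -0.0014]
(-0.05, 0.05) 0.01 748 [
[... 698 characters left out ...]
-0.002  -0.0009]
(0.055, 0.08) 0.042 159 [-0.0028 -0.0021 -0.0011]
(0.055, 0.08) 0.046 164 [-0.0028 -0.002  -0.001 ]
(0.055, 0.08) 0.05 156 [-0.0028 -0.0019 -0.0011]
(0.055, 0.08) 0.054 156 [-0.003  -0.002  -0.0011]
(0.055, 0.08) 0.058 155 [-0.0027 -0.002  -0.001 ]
(0.055, 0.08) 0.062 152 [-0.0029 -0.0019 -0.0012]
(0.055, 0.08) 0.066 154 [-0.0027 -0.002  -0.001 ]
lip B [-0.07597932  0.0943657 ]
plane [ 0.48527962 -0.03784865 -0.160031  ] 11898 25.954658474086813 -4.4596696684653825
btn [0.48992515 0.04094335 0.05858867] [0.48968303 0.04094635 0.05902446] [0.47569783 0.02432011 0.0428382 ] [0.50842876 0.05724106 0.0657955 ] 1589 normal [ 0.32822907 -0.02719854 -0.9442065 ] [ 22 244] [ 69 286]
```

```bash
cat >> h.py <<'E'
L=L+.006*u_-.0022*n_+.009*v_
BT=np.array([.4897,.0409,.059])
E
python3 - <<'E'
from h import *
print(L,dishpose());plan(target(.08,0,.010),RP)
E
```

```text
[0.53156964 0.03945485 0.09602783] (array([ 0.0723, -0.0088,  0.0569]), array([-0.34, -0.69,  0.22]))
total mm [-6.   7.9 46.9] deg [-0.34 -0.69  0.22]
```

Call:
{"api": "drive_tool", "payload": {
  "moves": [40, -3, 4, 0, -0.3, -0.7, 0.2, 40, -3, 4, 15, 0, 0, 0, 40, 0, 0, 17, 0, 0, 0, 40, 0, 0, 15, 0, 0, 0, 40, 0, 0, 4, 0, 0, 0, 40, 0, 0, 0, 0, 0, 0]
}}

```text
t: 4.7
tool_pos: [0.5145, 0.041, 0.3067]
orientation: [0.109, 2.693, -0.026]
force: [0.5, 0.1, -1.8]
opening: 0.0617
gripper_force: 30.0
```

```bash
python3 - <<'E'
from h import *
s=robot.read_state();print(dishpose(),s["force"]@RP,s["force"])
E
```

```text
(array([ 0.0801, -0.    ,  0.0054]), array([-0.05, -0.03,  0.03])) [0.35856998 0.13198536 1.83656825] [ 0.48059594  0.09334241 -1.81088107]
```

Call:
{"api": "drive_tool", "payload": {
  "moves": [40, 0, 0, 2, 0, 0, 0, 40, 0, 0, 2, 0, 0, 0, 40, 0, 0, 1, 0, 0, 0, 40, 0, 0, 0, 0, 0, 0]
}}

```text
t: 5.1
tool_pos: [0.5168, 0.0401, 0.3032]
orientation: [0.11, 2.691, -0.027]
force: [0.2, 1.2, -1.8]
opening: 0.0621
gripper_force: 30.0
```

```bash
python3 - <<'E'
from h import *
s=robot.read_state();print(dishpose(),s["force"]@RP,s["wrist_torque"])
E
```

```text
(array([ 0.0811, -0.0008,  0.0012]), array([-0.08,  0.09, -0.02])) [0.69330807 1.17703464 1.60889698] [0.00971627 0.41265164 0.01208553]
```

Call:
{"api": "drive_tool", "payload": {
  "moves": [40, 0, 0, 1, 0, 0, 0, 40, 0, 0, 1, 0, 0, 0, 40, 0, 0, 0, 0, 0, 0]
}}

```text
t: 5.4
tool_pos: [0.5173, 0.04, 0.3028]
orientation: [0.11, 2.691, -0.027]
force: [-21.7, -0.5, 17.4]
opening: 0.0616
gripper_force: 30.0
```

```bash
python3 - <<'E'
from h import *
s=robot.read_state();print(dishpose(),s["force"]@RP,s["wrist_torque"])
E
```

```text
(array([ 0.0813, -0.0009,  0.0006]), array([-0.09,  0.04, -0.02])) [ 11.91342313  -2.21122532 -24.97704512] [ 0.2079222   2.10537165 -0.08671968]
```

Call:
{"api": "drive_tool", "payload": {
  "moves": [40, 0, 0, -0.6, 0, 0, 0, 40, 0, 0, 0, 0, 0, 0, 40, 5, 0, 0, 0, 0, 0, 40, 5, 0, 0, 0, 0, 0, 40, 2, 0, 0, 0, 0, 0, 40, 0, 0, 0, 0, 0, 0]
}}

```text
t: 6.0
tool_pos: [0.5069, 0.0409, 0.2979]
orientation: [0.11, 2.688, -0.027]
force: [-1.8, -1.0, 6.1]
opening: 0.0618
gripper_force: 30.0
```

```bash
python3 - <<'E'
from h import *
s=robot.read_state();print(dishpose(),s["force"]@RP,s["wrist_torque"])
E
```

```text
(array([ 0.0704, -0.0008,  0.0007]), array([-0.07,  0.24, -0.02])) [-1.11574447 -1.13068303 -6.25712762] [0.19090663 0.46464059 0.01243568]
```

Call:
{"api": "drive_tool", "payload": {
  "moves": [40, 2, 0, 0, 0, 0, 0, 40, 1.5, 0, 0, 0, 0, 0, 40, 0, 0, 0, 0, 0, 0]
}}

```text
t: 6.3
tool_pos: [0.5039, 0.0412, 0.2964]
orientation: [0.11, 2.688, -0.026]
force: [-0.8, 0.4, 7.0]
opening: 0.0623
gripper_force: 30.0
```

```bash
python3 - <<'E'
from h import *
s=robot.read_state();print(dishpose(),s["force"]@RP,s["wrist_torque"])
E
```

```text
(array([ 0.0671, -0.0007,  0.0006]), array([-0.06,  0.25, -0.02])) [-2.2589799   0.32801581 -6.70055039] [0.09329259 0.24905912 0.02489325]
```

Call:
{"api": "drive_tool", "payload": {
  "moves": [40, 1, 0, 0, 0, 0, 0, 40, 1, 0, 0, 0, 0, 0, 40, 0, 0, 0, 0, 0, 0]
}}

```text
t: 6.6
tool_pos: [0.5022, 0.0413, 0.2956]
orientation: [0.11, 2.688, -0.026]
force: [-0.9, -0.5, 6.4]
opening: 0.062
gripper_force: 30.0
```

```bash
python3 - <<'E'
from h import *
s=robot.read_state();print(dishpose(),s["force"]@RP,s["wrist_torque"])
E
```

```text
(array([ 0.0652, -0.0008,  0.0007]), array([-0.07,  0.26, -0.02])) [-2.01691626 -0.6037355  -6.12377738] [0.12740918 0.2458739  0.08091168]
```

Call:
{"api": "drive_tool", "payload": {
  "moves": [40, 1, 0, 0, 0, 0, 0, 40, 1, 0, 0, 0, 0, 0, 40, 0, 0, 0, 0, 0, 0]
}}

```text
t: 6.9
tool_pos: [0.5013, 0.0414, 0.2955]
orientation: [0.11, 2.684, -0.027]
force: [7.5, -0.2, 2.9]
opening: 0.0619
gripper_force: 30.0
```

```bash
python3 - <<'E'
from h import *
s=robot.read_state();print(dishpose(),s["force"]@RP,s["wrist_torque"])
E
```

```text
(array([ 0.065 , -0.0007,  0.0011]), array([-0.06,  0.46, -0.01])) [-8.04990157  0.36785817  0.60797535] [-0.12895037 -1.14872152  0.14317973]
```

The dish has reached the lip: 8 N, with x = 65.0 mm as expected. I'll relax slightly and let go.

Call:
{"api": "drive_tool", "payload": {
  "moves": [40, -1, 0, 0.3, 0, 0.4, 0, 40, 0, 0, 0, 0, 0, 0, 93, 0, 0, 0, 0, 0, 0, 93, 0, 0, 0, 0, 0, 0, 93, 0, 0, 0, 0, 0, 0, 93, 0, 0, 0, 0, 0, 0, 93, 0, 0, 0, 0, 0, 0]
}}

```text
t: 7.6
tool_pos: [0.5006, 0.0414, 0.293]
orientation: [0.11, 2.699, -0.026]
force: [0.0, 1.0, 0.2]
opening: 0.0922
gripper_force: 0.0
```

```bash
python3 - <<'E'
from h import *
s=robot.read_state();print(dishpose(),s["force"]@RP,s["opening"])
E
```

```text
(array([ 0.0606, -0.0009, -0.001 ]), array([-0.08, -0.38, -0.02])) [-0.03197589  0.97541389 -0.1926303 ] 0.09216734553443662
```

Call:
{"api": "drive_tool", "payload": {
  "moves": [93, 0, 0, -10, 0, 0, 0, 93, 0, 0, -20, 0, 0, 0, 93, 0, 0, -40, 0, 0, 0, 93, 0, 0, -40, 0, 0, 0, 93, 0, 0, -10, 0, 0, 0, 93, 0, 0, 0, 0, 0, 0]
}}

```text
t: 8.2
tool_pos: [0.4498, 0.0458, 0.405]
orientation: [0.11, 2.692, -0.026]
force: [-0.2, 0.5, -1.2]
opening: 0.0932
gripper_force: 0.0
```

```bash
python3 - <<'E'
from h import *
print(dishpose())
b=cam("wrist");W=world(b);c=b["color"];hsv=cv2.cvtColor(c,cv2.COLOR_RGB2HSV)
Q=W-L;D=np.stack([Q@u_,Q@v_,Q@n_],-1)
m=(hsv[...,0]>85)&(hsv[...,0]<105)&(hsv[...,1]>60)&(D[...,2]>.037)&(D[...,2]<.047)&(D[...,0]<.15)&(D[...,0]>-.02)
Z=D[m];r=cv2.minAreaRect((Z[:,:2]*1000).astype(np.float32));print(len(Z),np.median(Z,0),r,cv2.boxPoints(r).round(1).tolist())
e=Z[abs(Z[:,0]-.003)<.004];f=Z[Z[:,0]>.1];print("rim h low/high end",np.median(e,0),np.median(f,0),np.percentile(Z[:,0],[1,99]),np.percentile(Z[:,1],[1,99]))
cv2.imwrite("pics/wr4.png",c[:,:,::-1])
E
```

```text
(array([ 0.0642, -0.0005,  0.122 ]), array([-0.05, -0.02, -0.02]))
1994 [ 0.06017861 -0.00345674  0.04183493] ((65.32251739501953, -0.2315692901611328), (62.13633346557617, 130.33740234375), 89.95974731445312) [[0.10000000149011612, -31.299999237060547], [130.5, -31.299999237060547], [130.5, 30.799999237060547], [0.20000000298023224, 30.899999618530273]]
rim h low/high end [ 0.00197219 -0.00080928  0.04189965] [0.12604562 0.00034321 0.04176436] [0.00025954 0.13006683] [-0.03086665  0.03066547]
```

View pics/wr4.png

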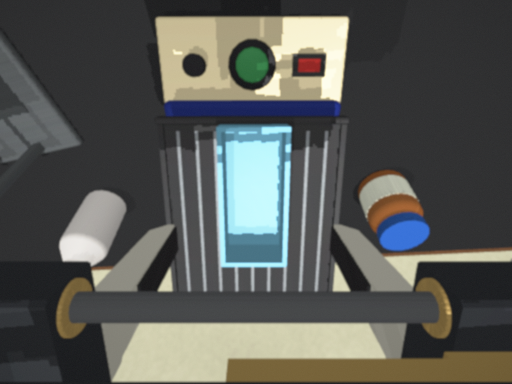

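The wrist picture shows the dish at (217..291, 124..267), flat against the lip. It measures x = 65.3 mm and y = -0.2 mm, with the rim 41.8 mm above the face at both ends. Next is the lid.

```bash
cat >> h.py <<'E'
def Rst(deg): a=np.radians(deg);return Rtool([0,0,-1],[np.cos(a),np.sin(a),0])
E
python3 - <<'E'
from h import *
plan(np.array([.500,-.3125,.42]),Rst(9),10)
E
```

```text
total mm [ -79.  -353.    18.8] deg [16.87 21.57 74.99]
[ -8. -35.   2.] [1.69 2.16 7.5 ]
[-13. -34.   3.] [1.69 2.16 7.5 ]
[-17. -32.   3.] [1.69 2.16 7.5 ]
[-21. -29.   3.] [1.69 2.16 7.5 ]
[-25. -26.   3.] [1.69 2.16 7.5 ]
[-28. -23.   3.] [1.69 2.16 7.5 ]
[-31. -19.   2.] [1.69 2.16 7.5 ]
[-33. -14.   2.] [1.69 2.16 7.5 ]
[-35. -10.   1.] [1.69 2.16 7.5 ]
[-36.  -5.  -0.] [1.69 2.16 7.5 ]
```

Call:
{"api": "drive_tool", "payload": {
  "moves": [93, -8, -35, 2, 1.7, 2.2, 7.5, 93, -13, -34, 3, 1.7, 2.2, 7.5, 93, -17, -32, 3, 1.7, 2.2, 7.5, 93, -21, -29, 3, 1.7, 2.2, 7.5, 93, -25, -26, 3, 1.7, 2.2, 7.5, 93, -28, -23, 3, 1.7, 2.2, 7.5, 93, -31, -19, 2, 1.7, 2.2, 7.5, 93, -33, -14, 2, 1.7, 2.1, 7.5]
}}

```text
t: 9.05
tool_pos: [0.4908, -0.2424, 0.4121]
orientation: [1.673, 2.56, -0.012]
force: [0.5, -0.0, 1.2]
opening: 0.0932
gripper_force: 0.0
```

Call:
{"api": "drive_tool", "payload": {
  "moves": [70, -35, -10, 1, 1.7, 2.1, 7.5, 70, -36, -5, 0, 1.6, 2.1, 7.5, 70, 0, 0, 0, 0, 0, 0, 70, 0, 0, 0, 0, 0, 0]
}}

```text
t: 9.45
tool_pos: [0.5012, -0.3133, 0.4142]
orientation: [-2.036, -2.382, 0.007]
force: [-0.0, 1.2, 0.4]
opening: 0.0706
gripper_force: 0.0
```

```bash
python3 - <<'E'
from h import *
p,R=pose();print(p,R);plan(np.array([.500,-.3125,.42]),Rst(9))
b=cam("wrist");W=world(b);c=b["color"];hsv=cv2.cvtColor(c,cv2.COLOR_RGB2HSV)
cv2.imwrite("pics/wr5.png",c[:,:,::-1])
m=(hsv[...,0]>8)&(hsv[...,0]<22)&(hsv[...,1]>150)&(W[...,2]>.135)&(W[...,2]<.18)&(W[...,1]<-.2)
P=W[m];r=cv2.minAreaRect((P[:,:2]*1000).astype(np.float32));print("bar",len(P),np.percentile(P[:,2],[5,50,95]),r,cv2.boxPoints(r).round(1).tolist())
m=(hsv[...,1]<60)&(hsv[...,2]>140)&(W[...,2]>.09)&(W[...,2]<.115)&(W[...,1]<-.2)
P=W[m];r=cv2.minAreaRect((P[:,:2]*1000).astype(np.float32));print("plate",len(P),np.median(P[:,2]),r,cv2.boxPoints(r).round(1).tolist())
E
```

```text
[ 0.5012248  -0.31334802  0.41418471] [[-0.15570054  0.98776516 -0.00879427]
 [ 0.98779913  0.15572238  0.00185173]
 [ 0.00319854 -0.00839865 -0.99995962]]
total mm [ 1.  -1.1 -5.8] deg [-0.48 -0.18 -0.04]
bar 1160 [0.15990755 0.1611756  0.16225256] ((502.60797119140625, -312.51336669921875), (11.495235443115234, 125.73194885253906), 9.454848289489746) [[486.6000061035156, -251.39999389648438], [507.29998779296875, -375.5], [518.5999755859375, -373.6000061035156], [498.0, -249.60000610351562]]
plate 9689 0.10132447904908459 ((601.67578125, -292.9128723144531), (283.7960205078125, 148.36891174316406), 11.16246223449707) [[448.1000061035156, -247.60000610351562], [476.79998779296875, -393.20001220703125], [755.2999877929688, -338.20001220703125], [726.5, -192.6999969482422]]
```

View pics/wr5.png

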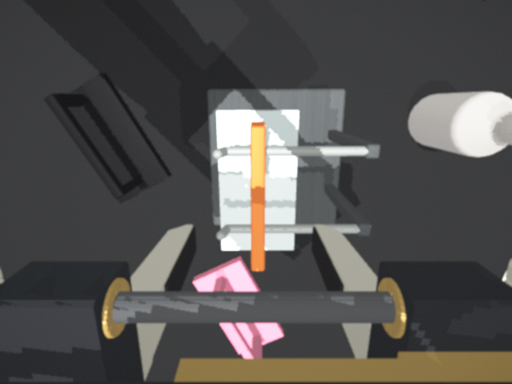

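The wrist view shows the orange bar at column 258, rows 122..270, with hooks crossing at rows 152 and 229 and the pink look-alike below. The bar fit is 125.7 x 11.5 mm, top at 0.161, centre (0.5026, -0.3125). I'll descend to the grip.

```bash
python3 - <<'E'
from h import *
plan(np.array([.5026,-.3125,.3225]),Rst(9.4))
E
```

```text
total mm [-0.5  2.  92.6] deg [-0.42 -0.13 -0.37]
```

Call:
{"api": "drive_tool", "payload": {
  "moves": [70, 0, 2, 0, -0.5, -0.2, -0.3, 70, 0, 0, 35, 0, 0, 0, 70, 0, 0, 35, 0, 0, 0, 70, 0, 0, 22, 0, 0, 0, 70, 0, 0, 0, 0, 0, 0]
}}

```text
t: 10.0
tool_pos: [0.5027, -0.3104, 0.3216]
orientation: [-2.031, -2.396, 0.0]
force: [-0.2, 0.2, -0.0]
opening: 0.07
gripper_force: 0.0
```

```bash
python3 - <<'E'
from h import *
plan(np.array([.5026,-.3125,.3225]),Rst(9.4));print(robot.read_state()["force"])
E
```

```text
total mm [-2.  -0.4 -0.9] deg [-0.03 -0.03  0.01]
[-0.23931948  0.18442099 -0.01033769]
```

Call:
{"api": "drive_tool", "payload": {
  "moves": [0, 0, 0, 0, 0, 0, 0, 0, 0, 0, 0, 0, 0, 0, 0, 0, 0, 0, 0, 0, 0, 0, 0, 0, 0, 0, 0, 0, 0, 0, 0, 0, 0, 0, 0, 0, 0, 0, 0, 0, 0, 0],
  "grip_force": 50
}}

```text
t: 10.6
tool_pos: [0.5037, -0.3127, 0.3257]
orientation: [2.031, 2.389, 0.0]
force: [-0.4, -0.3, -0.1]
opening: 0.0262
gripper_force: 0.0
```

```bash
python3 - <<'E'
from h import *
print(robot.read_state());plan(np.array([.5026,-.3125,.3225]),Rst(9.4))
E
```

```text
{'t': 10.6, 'q': array([-6.41992107e-01,  1.57837993e-01,  1.60392354e+00, -2.00439395e-04,
        1.37441003e+00, -8.03619700e-01]), 'dq': array([-0.00308968,  0.00338078,  0.00318068,  0.00086325,  0.00050943,
        0.00167361]), 'joint_torque': array([ 3.07469862e-02, -5.59674776e+01, -4.77368581e+01,  4.38692956e-02,
        2.75207200e-02, -5.46662650e-04]), 'tool_pos': array([ 0.50373127, -0.31273133,  0.32573849]), 'orientation': array([2.03130515e+00, 2.38942689e+00, 2.23907079e-04]), 'force': array([-0.36009718, -0.30743747, -0.12613745]), 'wrist_torque': array([-0.12504945,  0.08631987, -0.04788803]), 'gripper_force': 0.0, 'opening': 0.02623630869442014}
total mm [ 0.4 -1.1  3.2] deg [ 0.21  0.23 -0.14]
```

Call:
{"api": "drive_tool", "payload": {
  "moves": [0, 0, -1, 3, 0, 0, 0, 0, 0, 0, 0, 0, 0, 0, 0, 0, 0, 0, 0, 0, 0, 0, 0, 0, 0, 0, 0, 0]
}}

```text
t: 11.0
tool_pos: [0.5026, -0.3128, 0.3221]
orientation: [2.032, 2.39, 0.0]
force: [-0.2, -0.3, -1.9]
opening: 0.0117
gripper_force: 50.0
```

```bash
python3 - <<'E'
from h import *
s=robot.read_state();print(s["opening"],s["gripper_force"],s["force"],s["wrist_torque"]);plan(np.array([.5026,-.3125,.3225]),Rst(9.4))
E
```

```text
0.011684078004773576 49.9997341632843 [-0.21023077 -0.26083542 -1.8535656 ] [-0.07871134  0.03369518 -0.03103811]
total mm [ 0.3  0.  -0.4] deg [ 0.17  0.19 -0.14]
```

The bar is gripped (11.7 mm, 50 N). I'll raise it 26 mm and then move it out along the stand's -x.

Call:
{"api": "drive_tool", "payload": {
  "moves": [0, 0, 0, -10, 0, 0, 0, 0, 0, 0, -16, 0, 0, 0, 0, 0, 0, 0, 0, 0, 0]
}}

```text
t: 11.3
tool_pos: [0.5035, -0.3133, 0.3525]
orientation: [2.028, 2.386, 0.001]
force: [-0.2, -0.1, 0.0]
opening: 0.0116
gripper_force: 50.0
```

```bash
python3 - <<'E'
from h import *
s=robot.read_state();print(s["opening"],s["gripper_force"],s["force"],s["wrist_torque"]);plan(np.array([.5026,-.3125,.3225]),Rst(9.4))
E
```

```text
0.011554993650840301 49.99973773956299 [-0.20777796 -0.11823613  0.03070045] [-0.08517058  0.02098357  0.0024816 ]
total mm [ 1.2 -0.9 30. ] deg [ 0.42  0.45 -0.13]
```

Call:
{"api": "drive_tool", "payload": {
  "moves": [0, 0, -25, 0, 0, 0, 0, 0, 0, -35, 0, 0, 0, 0, 0, 0, -35, 0, 0, 0, 0, 0, 0, -35, 0, 0, 0, 0, 0, 0, 0, 0, 0, 0, 0]
}}

```text
t: 11.8
tool_pos: [0.3716, -0.3342, 0.3484]
orientation: [2.034, 2.388, -0.002]
force: [-0.2, -0.2, -1.7]
opening: 0.011
gripper_force: 50.0
```

```bash
python3 - <<'E'
from h import *
s=robot.read_state();print(s["opening"],s["gripper_force"],s["force"],s["wrist_torque"]);p,R=pose();print(p,R)
b=cam("wrist");W=world(b);c=b["color"];hsv=cv2.cvtColor(c,cv2.COLOR_RGB2HSV)
T=(W-p)@R
np.savez("s6.npz",c=c,T=T)
m=(hsv[...,0]>8)&(hsv[...,0]<22)&(hsv[...,1]>150)&(T[...,2]>.14)&(T[...,2]<.19)
P=T[m];print("bar",len(P),np.percentile(P,[1,50,99],axis=0).round(4))
m=(hsv[...,1]<70)&(hsv[...,2]>110)&(T[...,2]>.205)&(T[...,2]<.245)&(abs(T[...,0])<.12)&(abs(T[...,1])<.08)
P=T[m];print("plate",len(P),np.percentile(P,[.5,50,99.5],axis=0).round(4));r=cv2.minAreaRect((P[:,:2]*1000).astype(np.float32));print(r)
A=np.c_[P[:,:2],np.ones(len(P))];k=np.linalg.lstsq(A,P[:,2],rcond=None)[0];print("tilt",np.degrees(k[:2]),k[2])
cv2.imwrite("pics/wr6.png",c[:,:,::-1])
E
```

```text
0.010996450695954884 49.99924421310425 [-0.21933374 -0.16861873 -1.73455489] [-0.03829154  0.03209244  0.02707561]
[ 0.37157608 -0.33424282  0.34835182] [[-0.15874291  0.98731524  0.00305006]
 [ 0.98731009  0.15875437 -0.00397881]
 [-0.00441255  0.00237974 -0.99998743]]
bar 2922 [[-0.06   -0.0052  0.1547]
 [ 0.005   0.0008  0.1606]
 [ 0.0635  0.0063  0.1812]]
plate 11598 [[-0.0312 -0.0384  0.2185]
 [ 0.0354 -0.0023  0.2203]
 [ 0.0736  0.039   0.2219]]
((6.720848083496094, 0.2982215881347656), (133.83628845214844, 78.25275421142578), 0.018124660477042198)
tilt [-0.32883245  0.27017297] 0.22046795251738988
```

View pics/wr6.png

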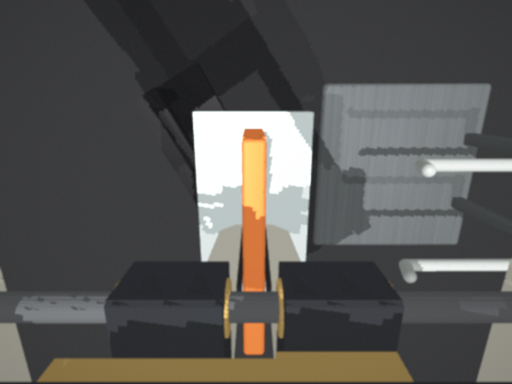

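The lid is off its hooks and held level. In the tool frame its centre is at (+0.6, +0.3) mm, its underside at z = 224.5 mm, and it is square to the tool. I'll raise it and carry it over the dish.

Call:
{"api": "drive_tool", "payload": {
  "moves": [0, 0, 0, -30, 0, 0, 0, 0, 0, 0, -40, 0, 0, 0, 0, 0, 0, -30, 0, 0, 0, 0, 0, 0, 0, 0, 0, 0]
}}

```text
t: 12.25
tool_pos: [0.3754, -0.3338, 0.4543]
orientation: [2.024, 2.383, -0.001]
force: [0.2, -0.8, -1.2]
opening: 0.0116
gripper_force: 50.0
```

```bash
cat >> h.py <<'E'
LT=np.array([.0006,.0003,.2245])
def lidpose():
    p,R=pose();d=p+R@LT-L;return (np.array([d@u_,d@v_,d@n_])-[.0653,-.0002,.042]).round(4),np.degrees(Rn.from_matrix(R.T@RP).as_rotvec()).round(2)
def ltarget(h): return target(.0653,-.0002,.042+h,LT)
E
python3 - <<'E'
from h import *
s=robot.read_state();print(pose()[0],s["opening"]);print(ltarget(.06));plan(ltarget(.06),RP,12)
E
```

```text
[ 0.37540162 -0.33383854  0.4542593 ] 0.011610635885765478
[0.44992764 0.04559173 0.41889348]
total mm [362.8 134.6  32.3] deg [-17.   -20.81 -74.64]
[30. 11.  3.] [-1.42 -1.73 -6.22]
[29. 14.  2.] [-1.42 -1.73 -6.22]
[27. 17.  2.] [-1.42 -1.73 -6.22]
[25. 20.  1.] [-1.42 -1.73 -6.22]
[23. 23.  1.] [-1.42 -1.73 -6.22]
[20. 25.  1.] [-1.42 -1.73 -6.22]
[18. 27.  1.] [-1.42 -1.73 -6.22]
[15. 29.  1.] [-1.42 -1.73 -6.22]
[11. 30.  2.] [-1.42 -1.73 -6.22]
[ 8. 31.  2.] [-1.42 -1.73 -6.22]
[ 5. 32.  3.] [-1.42 -1.73 -6.22]
[ 1. 32.  3.] [-1.42 -1.73 -6.22]
```

Call:
{"api": "drive_tool", "payload": {
  "moves": [0, 30, 11, 3, -1.4, -1.7, -6.2, 0, 29, 14, 2, -1.4, -1.7, -6.2, 0, 27, 17, 2, -1.4, -1.7, -6.2, 0, 25, 20, 1, -1.4, -1.7, -6.2, 0, 23, 23, 1, -1.4, -1.7, -6.2, 0, 20, 25, 1, -1.4, -1.7, -6.2, 0, 18, 27, 1, -1.4, -1.7, -6.2, 0, 15, 29, 1, -1.4, -1.7, -6.2]
}}

```text
t: 13.05
tool_pos: [0.4229, -0.0791, 0.426]
orientation: [0.745, 2.738, -0.009]
force: [0.3, -0.0, -0.9]
opening: 0.0114
gripper_force: 50.0
```

Call:
{"api": "drive_tool", "payload": {
  "moves": [0, 11, 30, 2, -1.4, -1.8, -6.2, 0, 8, 31, 2, -1.4, -1.8, -6.2, 0, 5, 32, 3, -1.4, -1.8, -6.2, 0, 1, 32, 3, -1.4, -1.8, -6.2, 0, 0, 0, 0, 0, 0, 0, 0, 0, 0, 0, 0, 0, 0]
}}

```text
t: 13.65
tool_pos: [0.4481, 0.046, 0.4151]
orientation: [0.117, 2.701, -0.015]
force: [0.2, 0.5, -1.2]
opening: 0.0115
gripper_force: 50.0
```

```bash
python3 - <<'E'
from h import *
s=robot.read_state();print(lidpose(),s["opening"],s["force"]);plan(ltarget(.018),RP)
E
```

```text
(array([-0.0054,  0.0015,  0.0574]), array([ 0.32, -0.52, -0.39])) 0.01151980612622562 [ 0.19712366  0.46320542 -1.20478942]
total mm [-3.7 -0.5 39.4] deg [ 0.32 -0.52 -0.39]
```

Call:
{"api": "drive_tool", "payload": {
  "moves": [0, -2, -0.5, 0, 0.3, -0.5, -0.4, 0, -2, 0, 12, 0, 0, 0, 0, 0, 0, 15, 0, 0, 0, 0, 0, 0, 12, 0, 0, 0, 0, 0, 0, 0, 0, 0, 0, 0, 0, 0, 0, 0, 0, 0]
}}

```text
t: 14.25
tool_pos: [0.4686, 0.0423, 0.3817]
orientation: [0.112, 2.693, -0.026]
force: [-0.6, -0.2, -1.1]
opening: 0.0113
gripper_force: 50.0
```

```bash
python3 - <<'E'
from h import *
s=robot.read_state();print(lidpose(),s["opening"],s["force"]);plan(ltarget(.014),RP)
p,R=pose();b=cam("wrist");W=world(b);c=b["color"];hsv=cv2.cvtColor(c,cv2.COLOR_RGB2HSV);T=(W-p)@R
m=(hsv[...,0]>8)&(hsv[...,0]<22)&(hsv[...,1]>150)&(T[...,2]>.14)&(T[...,2]<.19)
P=T[m];print("bar",len(P),np.percentile(P,[1,50,99],axis=0).round(4))
m=(hsv[...,1]<70)&(hsv[...,2]>110)&(T[...,2]>.205)&(T[...,2]<.235)&(abs(T[...,0])<.12)&(abs(T[...,1])<.08)
P=T[m];print("plate",len(P),np.percentile(P,[.5,50,99.5],axis=0).round(4));r=cv2.minAreaRect((P[:,:2]*1000).astype(np.float32));print(r)
Q=W-L;A,B,H=Q@u_,Q@v_,Q@n_
k=(abs(B)<.07)&(H>.004)&(H<.02)&(A>-.02)&(A<.02)&(c.max(-1)<120)
print("lip",k.sum(),np.percentile(A[k],[2,50,98]),np.percentile(H[k],[10,50,90]))
cv2.imwrite("pics/wr7.png",c[:,:,::-1])
E
```

```text
(array([ 0.0008, -0.002 ,  0.0184]), array([-0.07, -0.03, -0.12])) 0.011270326912267646 [-0.63931729 -0.2204665  -1.1171912 ]
total mm [0.9 1.8 4.4] deg [-0.07 -0.03 -0.12]
bar 4098 [[-5.960e-02 -5.400e-03  1.543e-01]
 [ 1.930e-02  1.000e-04  1.605e-01]
 [ 6.300e-02  6.000e-03  1.773e-01]]
plate 11692 [[-0.0316 -0.0386  0.2185]
 [ 0.0353 -0.0025  0.2203]
 [ 0.0733  0.0389  0.233 ]]
((6.4177398681640625, 0.07293701171875), (133.76449584960938, 78.31961822509766), 0.043882548809051514)
lip 671 [-0.00693664 -0.00550883 -0.00039749] [0.00979627 0.01134124 0.0124375 ]
```

Call:
{"api": "drive_tool", "payload": {
  "moves": [0, 0.5, 1.5, 3, 0, 0, 0, 0, 0, 0, 0, 0, 0, 0, 0, 0, 0, 0, 0, 0, 0]
}}

```text
t: 14.6
tool_pos: [0.4695, 0.0442, 0.3797]
orientation: [0.111, 2.691, -0.025]
force: [1.0, 1.3, -0.3]
opening: 0.0115
gripper_force: 50.0
```

```bash
python3 - <<'E'
from h import *
s=robot.read_state();print(lidpose(),s["opening"],s["force"]@RP)
E
```

```text
(array([0.001 , 0.0001, 0.0162]), array([-0.03,  0.08, -0.06])) 0.011533228136992597 [-0.65135447  1.40528787  0.64187957]
```

Call:
{"api": "drive_tool", "payload": {
  "moves": [0, 1, 0, 3, 0, 0, 0, 0, 0, 0, 3, 0, 0, 0, 0, 0, 0, 3, 0, 0, 0, 0, 0, 0, 0, 0, 0, 0]
}}

```text
t: 15.0
tool_pos: [0.4724, 0.0439, 0.3701]
orientation: [0.111, 2.692, -0.025]
force: [-0.7, -0.4, -0.1]
opening: 0.0112
gripper_force: 50.0
```

```bash
python3 - <<'E'
from h import *
s=robot.read_state();print(lidpose(),s["opening"],s["force"]@RP,s["wrist_torque"])
E
```

```text
(array([-0.0008, -0.    ,  0.0062]), array([-0.04, -0.01, -0.07])) 0.011173426927531857 [ 0.66726379 -0.41240052 -0.18854239] [0.04049602 0.34288847 0.03931511]
```

The skirt is past the rim with no force. I'll keep lowering.

Call:
{"api": "drive_tool", "payload": {
  "moves": [0, 0, 0, 2, 0, 0, 0, 0, 0, 0, 2, 0, 0, 0, 0, 0, 0, 1, 0, 0, 0, 0, 0, 0, 0, 0, 0, 0]
}}

```text
t: 15.4
tool_pos: [0.4747, 0.0437, 0.3661]
orientation: [0.111, 2.692, -0.025]
force: [-0.6, -0.4, -1.8]
opening: 0.0116
gripper_force: 50.0
```

```bash
python3 - <<'E'
from h import *
s=robot.read_state();print(lidpose(),s["opening"],s["force"]@RP,s["wrist_torque"])
E
```

```text
(array([-0.0003, -0.    ,  0.0017]), array([-0.04,  0.03, -0.07])) 0.011637248182418165 [ 1.27306712 -0.44447317  1.35913768] [ 0.03552061  0.30933689 -0.03509887]
```

Call:
{"api": "drive_tool", "payload": {
  "moves": [0, 0, 0, 1, 0, 0, 0, 0, 0, 0, 1, 0, 0, 0, 0, 0, 0, 0, 0, 0, 0, 0, 0, 0, 0, 0, 0, 0]
}}

```text
t: 15.8
tool_pos: [0.4755, 0.0436, 0.3647]
orientation: [0.111, 2.691, -0.025]
force: [-1.4, -0.3, 1.5]
opening: 0.0115
gripper_force: 50.0
```

```bash
python3 - <<'E'
from h import *
s=robot.read_state();print(lidpose(),s["opening"],s["force"]@RP,s["wrist_torque"])
E
```

```text
(array([-0.    , -0.0001,  0.    ]), array([-0.04,  0.07, -0.07])) 0.011466958120008409 [ 0.5682771  -0.38567541 -1.90589994] [ 0.00807889  0.40751192 -0.06384246]
```

The lid is seated: h = 0.0 mm, with light contact. I'll press 0.5 mm more, hold, release and withdraw.

Call:
{"api": "drive_tool", "payload": {
  "moves": [0, 0, 0, 0.5, 0, 0, 0, 0, 0, 0, 0, 0, 0, 0, 0, 0, 0, 0, 0, 0, 0, 45, 0, 0, 0, 0, 0, 0, 45, 0, 0, 0, 0, 0, 0, 45, 0, 0, 0, 0, 0, 0, 45, 0, 0, 0, 0, 0, 0, 45, 0, 0, 0, 0, 0, 0]
}}

```text
t: 16.6
tool_pos: [0.4758, 0.0436, 0.364]
orientation: [0.111, 2.691, -0.025]
force: [-1.5, 0.7, 0.1]
opening: 0.0439
gripper_force: 0.0
```

```bash
python3 - <<'E'
from h import *
s=robot.read_state();print(lidpose(),s["opening"],s["gripper_force"],s["force"]@RP)
E
```

```text
(array([-0.0002, -0.    , -0.0007]), array([-0.04,  0.05, -0.07])) 0.04388331463524375 0.0 [ 1.35568181  0.5345911  -0.80118628]
```

Call:
{"api": "drive_tool", "payload": {
  "moves": [45, 0, 0, -10, 0, 0, 0, 45, 0, 0, -25, 0, 0, 0, 45, 0, 0, -35, 0, 0, 0, 45, 30, 0, -10, 0, 0, 0, 0, 40, 0, 0, 0, 0, 0, 0, 20, 0, 0, 0, 0, 0, 0, 0, 0, 0, 0, 0, 0]
}}

```text
t: 17.3
tool_pos: [0.3587, 0.0534, 0.3966]
orientation: [0.11, 2.691, -0.025]
force: [0.4, -0.1, -0.7]
opening: 0.0254
gripper_force: 0.0
```

```bash
python3 - <<'E'
from h import *
p,R=pose();print(p)
b=cam("wrist");W=world(b);c=b["color"];hsv=cv2.cvtColor(c,cv2.COLOR_RGB2HSV)
Q=W-L;A,B,H=Q@u_,Q@v_,Q@n_
m=(H>.036)&(H<.056)&(abs(B)<.06)&(A>-.03)&(A<.16)&(hsv[...,1]<70)&(hsv[...,2]>90)
P=np.stack([A[m],B[m],H[m]],-1);print("plate",len(P),np.percentile(P,[.5,50,99.5],axis=0).round(4),cv2.minAreaRect((P[:,:2]*1000).astype(np.float32)))
k=np.linalg.lstsq(np.c_[P[:,:2],np.ones(len(P))],P[:,2],rcond=None)[0];print("tilt",np.degrees(k[:2]))
m=(hsv[...,0]>8)&(hsv[...,0]<22)&(hsv[...,1]>150)&(H>.08)&(H<.12)
print("bar",np.percentile(A[m],[1,50,99]),np.percentile(B[m],[1,50,99]),np.percentile(H[m],[1,50,99]))
v,u=np.mgrid[:384,:512]
g=(hsv[...,0]>45)&(hsv[...,0]<85)&(hsv[...,1]>100)&(np.linalg.norm(W-BT,axis=-1)<.04)
P=W[g]
if len(P): print("btn",P.mean(0),P.min(0),P.max(0),len(P),np.linalg.svd(P-P.mean(0),full_matrices=False)[2][2])
cv2.imwrite("pics/wr8.png",c[:,:,::-1])
E
```

```text
[0.35874129 0.05340803 0.39656115]
plate 3944 [[-0.0075 -0.0384  0.0365]
 [ 0.0254  0.0028  0.0459]
 [ 0.139   0.038   0.0477]] ((66.03062438964844, -0.22652816772460938), (77.96966552734375, 147.435546875), 89.92389678955078)
tilt [0.54807966 0.20071405]
bar [0.00237464 0.03849707 0.12016622] [-0.00575014 -0.00046551  0.00494593] [0.08225887 0.10577146 0.10716157]
btn [0.48924412 0.04110562 0.05802717] [0.47530376 0.02448435 0.04394061] [0.51061281 0.05663396 0.06496033] 627 [-0.32150848 -0.00831238  0.94687021]
```

View pics/wr8.png

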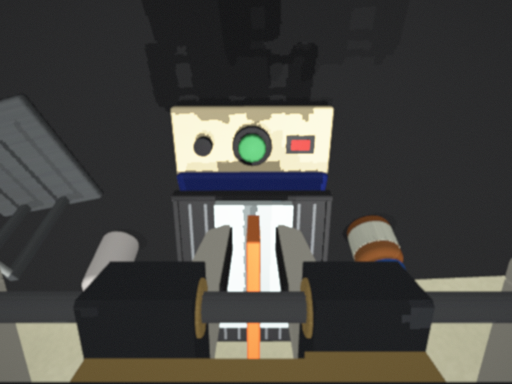

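The lid lies on the dish: plate top at 45.9 mm, centre x 66.0 and y -0.2 mm, as expected. The button is at (252,146), clear of it. Next I'll plan the press and check clearance to the lid.

```bash
cat >> h.py <<'E'
d_=np.radians(-4.6)
def Rb(th): t=np.radians(th);return Rtool([np.sin(t)*np.cos(d_),np.sin(t)*np.sin(d_),-np.cos(t)],[-np.sin(d_),np.cos(d_),0])
nb=-Rb(20)[:,2]
def tip(): p,R=pose();return p+.186*R[:,2]
BF=BT-np.array([.003,0,-.000])   # aim a little towards the robot
def btarget(th,h): R=Rb(th);return BF+h*nb-.186*R[:,2]
def bstat():
    s=robot.read_state();print("tip h",((tip()-BF)@nb*1000).round(1),"off",((tip()-BF)@Rb(20)*1000).round(1),"F.n",(s["force"]@nb).round(1),s["opening"])
E
python3 - <<'E'
from h import *
print(pose()[0],robot.read_state()["opening"])
for th in(20,24,28,32):
    R=Rb(th);p=btarget(th,-.006)
    o=[(L+a*u_+h*n_-p)@R*1000 for a,h in((.0024,.107),(-.008,.046),(-.006,.012))]
    print(th,p.round(3),[x.round(0) for x in o])
plan(btarget(28,.03),Rb(28),6)
E
```

```text
[0.35980525 0.05329101 0.39763062] 0.021564822510134134
20 [0.425 0.046 0.228] [array([-47.,   2.,  54.]), array([-42.,   2., 116.]), array([-48.,   2., 149.])]
24 [0.413 0.047 0.223] [array([-56.,   2.,  57.]), array([-47.,   2., 119.]), array([-50.,   2., 153.])]
28 [0.402 0.048 0.218] [array([-65.,   2.,  62.]), array([-52.,   2., 122.]), array([-52.,   2., 156.])]
32 [0.39  0.049 0.211] [array([-73.,   2.,  66.]), array([-56.,   2., 126.]), array([-54.,   2., 160.])]
total mm [ 36.7  -2.1 144.7] deg [-0.04 -2.2  -0.09]
[ 6. -0. 24.] [-0.01 -0.37 -0.02]
[ 6. -0. 24.] [-0.01 -0.37 -0.02]
[ 6. -0. 24.] [-0.01 -0.37 -0.02]
[ 7. -0. 24.] [-0.01 -0.37 -0.02]
[ 7. -0. 24.] [-0.01 -0.37 -0.02]
[ 7. -0. 24.] [-0.01 -0.37 -0.02]
```

Call:
{"api": "drive_tool", "payload": {
  "moves": [0, 18, -1, 10, 0, -1.1, 0, 0, 18, -1, 20, 0, -1.1, 0, 0, 0, 0, 35, 0, 0, 0, 0, 0, 0, 35, 0, 0, 0, 0, 0, 0, 30, 0, 0, 0, 0, 0, 0, 14, 0, 0, 0, 0, 0, 0, 0, 0, 0, 0, 0, 0, 0, 0, 0, 0, 0]
}}

```text
t: 18.15
tool_pos: [0.4066, 0.051, 0.2542]
orientation: [0.111, 2.663, -0.032]
force: [0.5, -0.7, 0.6]
opening: 0.0007
gripper_force: 0.0
```

```bash
python3 - <<'E'
from h import *
bstat();plan(btarget(28,.004),Rb(28))
E
```

```text
tip h 26.6 off [-14.7   2.8 -26.6] F.n 0.3 0.000692776673003171
total mm [19.6 -3.6 20.5] deg [-0.27 -0.67 -0.12]
```

Call:
{"api": "drive_tool", "payload": {
  "moves": [0, 10, -2, 0, 0, -0.6, 0, 0, 8, -1, 6, 0, 0, 0, 0, 1, 0, 11, 0, 0, 0, 0, 0, 0, 0, 0, 0, 0, 0, 0, 0, 0, 0, 0, 0]
}}

```text
t: 18.65
tool_pos: [0.397, 0.0488, 0.2302]
orientation: [0.111, 2.652, -0.032]
force: [0.6, 0.2, -0.4]
opening: 0.0005
gripper_force: 0.0
```

```bash
python3 - <<'E'
from h import *
bstat();plan(btarget(28,0),Rb(28));plan(btarget(28,-.006),Rb(28))
E
```

```text
tip h 7.5 off [ 0.3 -0.2 -7.5] F.n -0.5 0.00046418248891428226
total mm [ 0.9 -0.6  7.5] deg [-0.26 -0.03 -0.11]
total mm [ 1.7 -0.6 13.4] deg [-0.26 -0.03 -0.11]
```

Call:
{"api": "drive_tool", "payload": {
  "moves": [0, 0.5, 0, 4, 0, 0, 0, 0, 0.5, 0, 4, 0, 0, 0, 0, 0.3, 0, 2, 0, 0, 0, 0, 0, 0, 0, 0, 0, 0]
}}

```text
t: 19.05
tool_pos: [0.401, 0.0485, 0.2208]
orientation: [0.111, 2.65, -0.032]
force: [1.9, 0.6, 4.5]
opening: 0.0006
gripper_force: 1.8
```

```bash
python3 - <<'E'
from h import *
bstat()
E
```

```text
tip h -2.7 off [-0.5 -0.2  2.7] F.n 3.6 0.0005924983016480434
```

Call:
{"api": "drive_tool", "payload": {
  "moves": [0, 0.2, 0, 1.5, 0, 0, 0, 0, 0.2, 0, 1, 0, 0, 0, 0, 0, 0, 0, 0, 0, 0]
}}

```text
t: 19.35
tool_pos: [0.4018, 0.0484, 0.2187]
orientation: [0.11, 2.65, -0.032]
force: [-2.3, 1.0, 8.5]
opening: 0.0002
gripper_force: 4.0
```

```bash
python3 - <<'E'
from h import *
bstat()
E
```

```text
tip h -5.0 off [-0.6 -0.1  5. ] F.n 8.8 0.00022931245832410882
```

Call:
{"api": "drive_tool", "payload": {
  "moves": [0, 0, 0, 0.6, 0, 0, 0, 0, 0, 0, 0, 0, 0, 0]
}}

```text
t: 19.55
tool_pos: [0.402, 0.0484, 0.2185]
orientation: [0.11, 2.651, -0.032]
force: [-8.8, 0.9, 15.0]
opening: 0.0004
gripper_force: 8.4
```

```bash
python3 - <<'E'
from h import *
bstat()
E
```

```text
tip h -5.3 off [-0.6 -0.1  5.3] F.n 17.1 0.0004456270883809302
```

Call:
{"api": "drive_tool", "payload": {
  "moves": [0, -1, 0, -8, 0, 0, 0, 0, -1, 0, -20, 0, 0, 0, 0, 0, 0, -40, 0, 0, 0, 0, 10, 0, -40, 0, 0, 0, 0, 10, 0, -40, 0, 0, 0, 0, 0, 0, 0, 0, 0, 0, 0, 0, 0, 0, 0, 0, 0]
}}

```text
t: 20.25
tool_pos: [0.3457, 0.0659, 0.2993]
orientation: [0.113, 2.658, -0.046]
force: [0.3, -0.6, -0.0]
opening: 0.0004
gripper_force: 0.0
```

```bash
python3 - <<'E'
from h import *
b=cam("wrist");W=world(b);c=b["color"];hsv=cv2.cvtColor(c,cv2.COLOR_RGB2HSV)
Q=W-L;A,B,H=Q@u_,Q@v_,Q@n_
m=(H>.036)&(H<.056)&(abs(B)<.06)&(A>-.03)&(A<.16)&(hsv[...,1]<70)&(hsv[...,2]>90)
P=np.stack([A[m],B[m],H[m]],-1);print("plate",len(P),np.percentile(P,[.5,50,99.5],axis=0).round(4),cv2.minAreaRect((P[:,:2]*1000).astype(np.float32)))
g=(hsv[...,0]>45)&(hsv[...,0]<85)&(hsv[...,1]>100)&(np.linalg.norm(W-BT,axis=-1)<.03)
P=W[g];print("btn h",np.median((P-BT)@nb))
s=robot.read_state();print(s["force"],np.abs(s["dq"]).max(),s["t"],s["tool_pos"])
E
```

```text
plate 241 [[0.0184 0.0044 0.0447]
 [0.0371 0.0079 0.046 ]
 [0.0559 0.012  0.0472]] ((37.44493103027344, 8.907224655151367), (7.516577243804932, 38.124752044677734), 86.74087524414062)
btn h -2.2060649434178776e-05
[ 1.3413163   0.10552622 -0.48708058] 0.01033297899895923 20.3 [0.34580125 0.06565513 0.29940201]
```

```bash
python3 - <<'E'
from h import *
b=cam("top");W=world(b);c=b["color"];hsv=cv2.cvtColor(c,cv2.COLOR_RGB2HSV)
Q=W-L;A,B,H=Q@u_,Q@v_,Q@n_
m=(H>.034)&(H<.058)&(abs(B)<.06)&(A>-.03)&(A<.16)&(hsv[...,1]<70)&(hsv[...,2]>90)
P=np.stack([A[m],B[m],H[m]],-1);print("plate",len(P),np.median(P,0),cv2.minAreaRect((P[:,:2]*1000).astype(np.float32)))
print(robot.close_job())
E
```

```text
plate 639 [ 0.07146803 -0.00718639  0.04778763] ((66.78846740722656, -1.2854766845703125), (77.81752014160156, 147.58018493652344), 89.77339935302734)
the job is handed in; nothing more can be done
None
```

I handed the job in at about 20 s of the 67 s allowed: the dish lies flat against the bottom lip with the lid fully down on it, and the start button was pressed to its stop and is out again. The bottle, jar and rack were left untouched; the hand-in call gave no verdict.

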